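# Clip the orange pattern board into the bench rack

### The arm

A 6-joint arm with a two-finger parallel gripper is mounted at the origin on the work surface. World frame = base frame: x ahead of the robot, y to its left, z up, the work surface at z = 0. Lengths are in m, angles in rad, forces in N, time in s.
With the tool pointing down it reaches from about 0.35 to 0.85 m from the base axis. Payload 8.1 kg.
Tool frame: the origin (TCP) lies on the mounting face of the last link; the fingertips stand 186 mm ahead of it and the grasp point (between the pads) lies 167 mm ahead of it (robot.finger_overhang is the distance from the TCP to the fingertips, in m); z points along the fingers, y is the line along which they close (so a half turn about z gives the same grasp; the last joint's range is limited). The gripper opens to 93 mm and grips with 3 to 60 N. Pads are 15 mm wide; open, the fingers measure 128 mm over their backs; the gripper's body (75 mm by 188 mm) begins 65 mm behind the grasp point.
Start: joints at [1.033, 0.13, 1.488, -0, 1.523, -0.085], TCP at [0.262, 0.54, 0.405] pointing down, gripper open.
Joint ranges: [-2.96, 2.96], [-0.89, 2.26], [0.02, 2.5], [-1.34, 4.48], [0, 2.73], [-2.66, 2.66]. Speed limits (rad/s): [2.39, 2.39, 2.79, 3.14, 3.14, 3.14].

### API

Orientations are given as a rotation vector (axis times angle).
In Python, from plant import readout, read_camera, get_calibration, job, robot gives the robot as it stands.
- The arm moves only by the shell command python3 -m handwheel 'ROWS' [FORCE]. ROWS is JSON, a list of rows, each a list of 5 numbers: the shift along the world's x, y, z in cm, then the turn about the world's z in rad, then the closure, from 0 (fully open) to 1 (shut). In form: [[tx, ty, tz, spin, gripper], ...]. A call has 1 to 10 rows; each row shifts and turns the commanded pose from where the row before left it; what a row does not reach is not made up. A row lasts 1/8 s, in which the tool goes at most 62.5 mm and 10.7 degrees, less where a joint would pass 70% of its speed; a pose out of reach is approached as far as the arm can. A call is refused whole if a number of a shift passes 6.25 or a number of a turn 0.188, either way. A call with a gripper value outside its range is refused whole. The fingers move at their own pace and stop on an object; FORCE is the grip in N (left out, the last holds). Time passes only in rows, so rows that do not move let the fingers close. It gives the time, the measured TCP pose, the force, the opening and the grip force at its end, in the units of the state.
- readout.read_state(): the state, without advancing time (a new reading comes with each control period).
- read_camera(name): name is "scene" or "top"; returns the picture (400x640x3 uint8, red, green, blue); there is no depth.
- get_calibration(name): a dict with "fovy" (degrees; the focal length in pixels is half the picture's height over the tangent of half this angle, whatever the lens; pixels are square), "cx", "cy" (the principal point, pixels), "pose" (4x4, takes a point from camera to world coordinates). Camera axes: x right, y down, z forward; pixel columns grow to the right and rows downward; lengths in m; the calibration is good to about 2 mm. A picture is of the moment at which its call begins. get_calibration takes no time and is no camera call.
- job.close_job(): hands the job in; it is judged then, once.
The state is a dict: "t": time; "q": joint angles; "dq": joint speeds; "joint_torque": joint torques, N m; "tool_pos": TCP position; "orientation": TCP orientation; "force": force on the tool from outside, world axes, zero at the start; "wrist_torque": the same for the moment, N m; "opening": finger opening in m; "gripper_force": force on a finger pad.
Only numpy, scipy, OpenCV 4.12 (cv2) and the standard library are available. Lean on these libraries where they do the work, as an engineer would, in place of code of your own. Each camera call takes 0.05 s, during which the arm holds its last target. There are 200 camera calls.

### The job

Take the orange pattern board out of the wooden stand and push it down between the orange jaws of the spring-clip rack until it is fully home on the clip's floor, upright and roughly centred along the jaws, then let go. Leave the blue board standing where it is.

Things in the scene. Friction and masses are not known exactly. Their poses are not given: they have to be found in the camera images.
- board_orange: Upright orange board, 120 mm long (x), 8 thick (y), 80 tall (z), with a wooden grip on mid top edge 44 long, 14 thick, from 80 to 118 mm up. Origin: centre of underside, at the start 15 mm above the table. 0.15 kg. Starts in either slot of the wooden stand, whose cheeks reach 30 mm up it. Either way round fits the clip.
- board_blue: Blue board of the same shape and size, origin at the centre of its underside. Stands in the stand's other slot, parallel to the orange one, 100 mm away; stays there.
- clip_orange: Clip with orange jaws on a fixed rack plate. Origin: mid underside of its base, 12 mm above table; x along slot, y across. Floor for the board 6 mm above origin. Jaws 90 long, ends open, 5 mm apart, sprung, each gives 10 mm; parallel below 36 mm, flared above to a mouth 32 mm wide, 56 mm above origin. Pushing the board in takes 5-20 N, more than its weight; friction then holds it.
- clip_blue: Like clip with blue jaws beside it on the same plate, centres 100 mm apart, parallel, same origin and axes. Not used.
Not all that is in view belongs to the job. There is more than one size of the board_orange; the one meant has the size given above.

How it is judged:
By the outcome, as a careful person would: the job done as asked, in the order asked, and still so for the second after the job is handed in, with the robot touching nothing.
It also fails if it takes over 42 s, if anything falls off the work surface, if the arm or the gripper's body presses on something with over 40 N, if the wrist force passes 120 N, or if a joint passes its speed limit or range.

## Working session

There is one attempt and no reset: what is moved stays moved. The work goes in short steps, Python scripts to look and compute and a shell command to move; the robot and the scene stay as the last step left them, time stands still between calls to the robot, and variables do not carry over. Pictures are saved under pics/ and viewed, at most 10 in all, crops included, and the job is handed in when it is done.

```bash
mkdir -p pics; python3 - <<'E'
from plant import readout, read_camera, get_calibration
import cv2,numpy as np
for n in("scene","top"):
    im=read_camera(n); cv2.imwrite(f"pics/{n}0.png",im[:,:,::-1]); c=get_calibration(n); print(n,c["fovy"],c["cx"],c["cy"],np.round(c["pose"],4).tolist())
s=readout.read_state();print(s)
E
```

```text
scene 53.92554869906472 316.60546609122423 195.47291694773654 [[-0.7568, 0.5427, -0.3643, 0.9647], [0.6536, 0.635, -0.4117, 0.3807], [0.0079, -0.5497, -0.8353, 0.8746], [0.0, 0.0, 0.0, 1.0]]
top 44.91755607504784 321.33512508865175 195.30704016586475 [[-0.028, -0.9992, 0.0275, 0.5416], [-0.9995, 0.0285, 0.0163, -0.0318], [-0.0171, -0.0271, -0.9995, 1.0954], [0.0, 0.0, 0.0, 1.0]]
{'t': 0.1, 'q': array([ 1.03255834e+00,  1.31061440e-01,  1.48916123e+00,  1.09589534e-06,
        1.52296698e+00, -8.54189774e-02]), 'dq': array([ 3.78900124e-05, -1.45170597e-03, -3.25210883e-03, -1.00263142e-03,
        1.12952442e-03, -2.74978280e-03]), 'joint_torque': array([ 1.43626978e-03, -5.61345077e+01, -4.93094766e+01,  7.69972382e-02,
        2.93808512e-02, -6.16177999e-05]), 'tool_pos': array([0.26238879, 0.53936366, 0.40381157]), 'orientation': array([-7.05114740e-01, -3.06093566e+00,  2.38668888e-03]), 'force': array([ 0.49338587, -0.60997379, -0.02286575]), 'wrist_torque': array([-0.03514578, -0.03166818,  0.05489826]), 'gripper_force': 0.0, 'opening': 0.09273534395684552}
```

View pics/scene0.png

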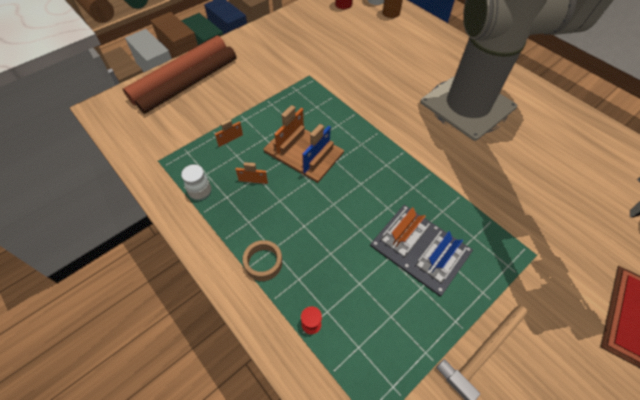

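View pics/top0.png

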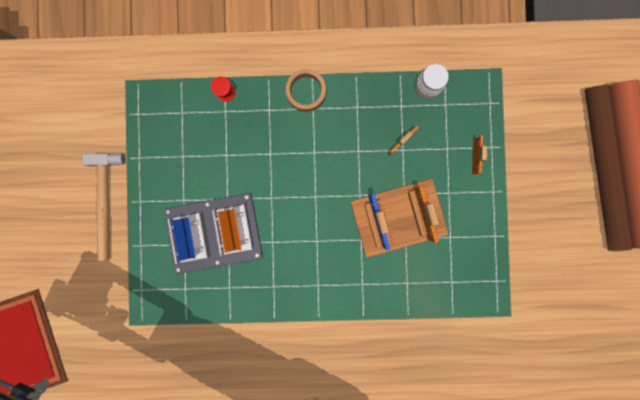

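The top view shows three orange boards: one in the stand at (428,213), about 55 px long, and two smaller loose ones at (403,140) and (480,155), about 35 px. At roughly 440 px/m, only the one in the stand is 120 mm long. The orange clip is at (232,230), and the blue board is at (380,222). I'll confirm with one crop.

```bash
python3 - <<'E'
import cv2,numpy as np
t=cv2.imread("pics/top0.png")
a=cv2.resize(t[170:270,340:460],None,fx=5,fy=5,interpolation=cv2.INTER_CUBIC)[:, :]
b=cv2.resize(t[190:275,160:265],None,fx=5,fy=5,interpolation=cv2.INTER_CUBIC)
s=cv2.imread("pics/scene0.png")
c=cv2.resize(s[95:190,255:355],None,fx=4,fy=4,interpolation=cv2.INTER_CUBIC)
d=cv2.resize(s[195:300,365:480],None,fx=4,fy=4,interpolation=cv2.INTER_CUBIC)
def cat(p,q):
    o=np.zeros((max(p.shape[0],q.shape[0]),p.shape[1]+q.shape[1],3),np.uint8);o[:p.shape[0],:p.shape[1]]=p;o[:q.shape[0],p.shape[1]:]=q;return o
o=cat(a,b);cv2.imwrite("pics/crop_top.png",cv2.resize(o,None,fx=.7,fy=.7)); cv2.imwrite("pics/crop_scene.png",cv2.resize(cat(c,d),None,fx=.9,fy=.9))
E
```

```text
(no output)
```

View pics/crop_top.png

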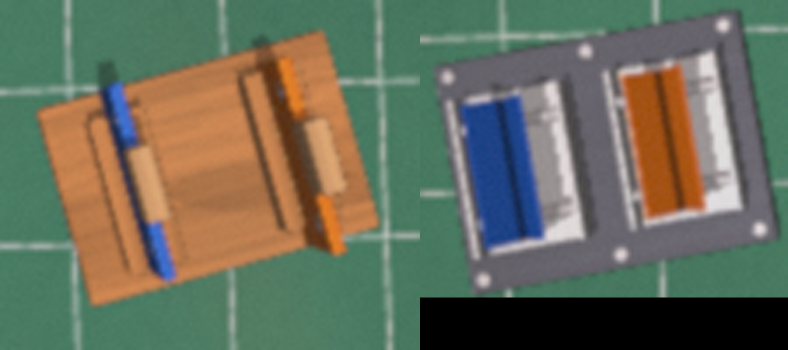

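View pics/crop_scene.png

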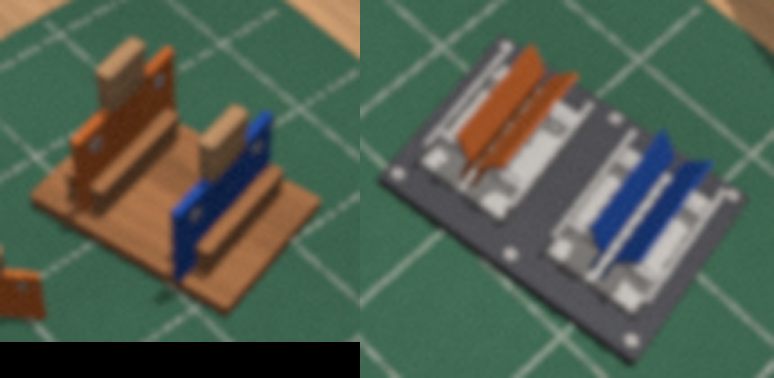

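The crops confirm it: the orange board with the grip is the full-size one in the right-hand slot of the stand. Its grip top is at about (432,215), and the orange jaws at about (232,230). Now I'll measure.

```bash
cat > h.py <<'E'
import cv2,numpy as np
from plant import readout, read_camera, get_calibration
def ray(n,uv,z):
    c=get_calibration(n);f=200/np.tan(np.radians(c["fovy"]/2));P=np.array(c["pose"])
    d=P[:3,:3]@[(uv[0]-c["cx"])/f,(uv[1]-c["cy"])/f,1];o=P[:3,3];return o+d*(z-o[2])/d[2]
def proj(n,p):
    c=get_calibration(n);f=200/np.tan(np.radians(c["fovy"]/2));P=np.array(c["pose"])
    q=P[:3,:3].T@(np.array(p)-P[:3,3]);return np.round([c["cx"]+f*q[0]/q[2],c["cy"]+f*q[1]/q[2]],1)
def rect(im,box,lo,hi):
    x0,y0,x1,y1=box;k=8
    c=cv2.resize(im[y0:y1,x0:x1],None,fx=k,fy=k,interpolation=cv2.INTER_CUBIC)
    m=cv2.inRange(cv2.cvtColor(c,cv2.COLOR_BGR2HSV),lo,hi)
    cs=cv2.findContours(m,0,1)[0];b=max(cs,key=cv2.contourArea)
    p=cv2.boxPoints(cv2.minAreaRect(b));return (p+.5)/k-.5+[x0,y0],m
def info(n,p,z):
    w=np.array([ray(n,q,z) for q in p]);e=[w[1]-w[0],w[2]-w[1]];L=[np.linalg.norm(a) for a in e];l=e[int(np.argmax(L))]
    return w.mean(0).round(4),np.round(sorted(L),4),round(np.degrees(np.arctan2(l[1],l[0]))%180,2)
E
python3 - <<'E'
from h import *
im=cv2.imread("pics/top0.png")
hsv=cv2.cvtColor(im,cv2.COLOR_BGR2HSV)
print("grip",hsv[214,432],"stand",hsv[215,405],"board",hsv[195,422],hsv[238,434],"jaw",hsv[225,228],"bluegrip",hsv[222,382])
for name,box,lo,hi,z in[("grip",(415,195,445,235),(8,60,140),(22,148,255),.133),("jaws",(205,195,255,265),(3,190,100),(16,255,255),.068),("orangeboard",(415,180,445,250),(5,200,150),(13,255,255),.095),("bluejaws",(165,200,205,265),(105,150,60),(125,255,255),.068),("blueboard",(365,185,395,255),(105,150,60),(125,255,255),.095),("plate",(160,185,270,280),(110,10,60),(150,70,140),.012)]:
    p,m=rect(im,box,lo,hi);print(name,p.round(1).tolist(),*info("top",p,z))
    cv2.imwrite(f"pics/m_{name}.png",m)
E
```

```text
grip [ 14 122 213] stand [ 13 151 199] board [ 14 206 215] [ 14 210 202] jaw [ 14 228 151] bluegrip [ 14 122 214]
grip [[425.6, 202.8], [433.9, 200.7], [440.7, 227.0], [432.4, 229.1]] [ 0.523  -0.2364  0.133 ] [0.0169 0.0536] 12.5
jaws [[218.0, 211.9], [233.4, 209.2], [240.4, 248.0], [225.0, 250.7]] [0.5018 0.183  0.068 ] [0.0334 0.0838] 8.9
orangeboard [[431.9, 231.4], [435.4, 230.8], [436.2, 236.2], [432.8, 236.7]] [ 0.4834 -0.2451  0.095 ] [0.0071 0.011 ] 7.48
bluejaws [[171.2, 220.2], [187.7, 217.4], [194.6, 257.1], [178.2, 260.0]] [0.4859 0.2822 0.068 ] [0.0357 0.0859] 8.75
blueboard [[368.8, 194.2], [373.6, 192.9], [378.2, 210.7], [373.4, 211.9]] [ 0.5514 -0.1228  0.095 ] [0.0103 0.0378] 12.83
plate [[163.4, 208.7], [250.1, 192.8], [262.0, 257.3], [175.3, 273.2]] [0.4939 0.2321 0.012 ] [0.147  0.1987] 98.75
```

```bash
python3 - <<'E'
from h import *
im=cv2.imread("pics/top0.png")
for hi in(125,130,136,142):
    p,m=rect(im,(415,195,445,235),(8,60,170),(22,hi,255));print(hi,p.mean(0).round(1),*info("top",p,.133))
    p,m=rect(im,(365,200,392,245),(8,60,170),(22,hi,255));print("  b",p.mean(0).round(1),*info("top",p,.133))
k=cv2.resize(im[180:250,410:450],None,fx=8,fy=8,interpolation=cv2.INTER_CUBIC)
h=cv2.cvtColor(k,cv2.COLOR_BGR2HSV)
m=cv2.inRange(h,(5,185,150),(16,255,255)); m=cv2.morphologyEx(m,cv2.MORPH_OPEN,np.ones((9,9)))
n,l,st,ce=cv2.connectedComponentsWithStats(m)
for i in range(1,n):
    if st[i,4]>600: u=(ce[i]+.5)/8-.5+[410,180];print("piece",st[i]/8,u.round(1),ray("top",u,.095).round(4))
s=cv2.imread("pics/scene0.png")
for n_,lo,hi in(("o",(8,40,120),(22,140,255)),):
    p,m=rect(s,(275,100,308,130),lo,hi);print(n_,p.round(1).tolist())
th=np.radians(13)
for c in((.523,-.2364),(.522,-.2345)):
  print([proj("scene",(c[0]+a*np.cos(th)-b*np.sin(th),c[1]+a*np.sin(th)+b*np.cos(th),.133)).tolist() for a,b in((-.022,-.007),(-.022,.007),(.022,.007),(.022,-.007))])
E
```

```text
125 [432.6 214.1] [ 0.5247 -0.2354  0.133 ] [0.0127 0.0426] 14.08
  b [384.  228.1] [ 0.4995 -0.1385  0.133 ] [0.0125 0.0679] 14.21
130 [432.7 214. ] [ 0.5248 -0.2356  0.133 ] [0.0132 0.0437] 13.8
  b [384.2 228.1] [ 0.4996 -0.1389  0.133 ] [0.0131 0.068 ] 13.99
136 [432.9 214. ] [ 0.5249 -0.2359  0.133 ] [0.0139 0.0446] 13.69
  b [384.4 228. ] [ 0.4997 -0.1392  0.133 ] [0.0138 0.0682] 13.97
142 [433.  213.9] [ 0.5249 -0.2361  0.133 ] [0.0144 0.0457] 13.59
  b [384.5 227.8] [ 0.5002 -0.1394  0.133 ] [0.0145 0.0692] 13.97
piece [  9.375   6.375   7.75   17.25  538.875] [422.8 194.3] [ 0.5651 -0.2246  0.095 ]
piece [ 20.5    45.875   7.375  16.125 490.   ] [433.8 233.2] [ 0.4847 -0.2446  0.095 ]
o [[280.8, 114.1], [291.5, 103.7], [295.0, 107.3], [284.3, 117.7]]
[[291.2, 104.5], [295.4, 106.7], [285.0, 116.4], [280.8, 114.0]]
[[292.0, 104.7], [296.1, 106.9], [285.8, 116.6], [281.6, 114.3]]
```

Grip centre is (0.5248, -0.2356) with the board at 13.9°. The orange clip is at (0.5016, 0.1827), at 8.85°. The tool needs a turn of -2.446 rad before the grasp.

```bash
python3 -m handwheel '[[1,-3,0,-0.1,0],[1.8,-5.5,0,-0.17,0],[1.8,-5.5,0,-0.17,0],[1.8,-5.5,0,-0.17,0],[1.8,-5.5,0,-0.17,0],[1.8,-5.5,0,-0.17,0],[1.8,-5.5,0,-0.17,0],[1.8,-5.5,0,-0.17,0],[1.8,-5.5,0,-0.17,0],[1.8,-5.5,0,-0.17,0]]' 50
python3 -m handwheel '[[1.8,-5.5,0,-0.17,0],[1.8,-5.5,0,-0.17,0],[1.8,-5.5,0,-0.17,0],[1.8,-5.5,0,-0.17,0],[1,-3,0,-0.136,0],[0,0,0,0,0],[0,0,0,0,0],[0,0,0,0,0]]'
cat > g.py <<'E'
import sys
from h import *
from scipy.spatial.transform import Rotation as R
s=readout.read_state();y=R.from_rotvec(s["orientation"]).as_matrix()
tx,ty,tz,ta=map(float,sys.argv[1:5])  # target grasp point and board angle deg
a=np.degrees(np.arctan2(y[1,1],y[0,1]));g=s["tool_pos"]+.167*y[:,2]
print("t",s["t"],"grasp",g.round(4),"shift cm",((np.array([tx,ty,tz])-g)*100).round(2),"spin",np.radians((ta-90-a+90)%180-90).round(4),"F",s["force"].round(1),"open",s["opening"],s["gripper_force"],"q6",s["q"][5])
E
python3 g.py .5248 -.2356 .117 13.9
```

```text
t: 1.35
tool_pos: [0.4345, 0.0127, 0.4046]
orientation: [2.716, 1.579, 0.0]
force: [0.8, 0.5, 0.6]
opening: 0.0932
gripper_force: 0.0
t: 2.35
tool_pos: [0.5164, -0.2343, 0.4047]
orientation: [-3.118, -0.384, 0.0]
force: [-0.5, 0.3, 0.3]
opening: 0.0931
gripper_force: 0.0
t 2.35 grasp [ 0.5163 -0.2343  0.2377] shift cm [  0.85  -0.13 -12.07] spin -0.0026 F [-0.5  0.3  0.3] open 0.09309075001569296 0.0 q6 0.8091557853638037
```

```bash
python3 -m handwheel '[[0.8,-0.1,-2,0,0],[0,0,-3,0,0],[0,0,-3,0,0],[0,0,0,0,0],[0,0,0,0,0],[0,0,0,0,0]]'
python3 g.py .5248 -.2356 .117 13.9
python3 - <<'E'
from h import *
o=[]
for n,(x,y) in(("top",(432,214)),("scene",(290,125))):
    im=read_camera(n)[:,:,::-1];o.append(cv2.resize(im[y-45:y+45,x-50:x+50],None,fx=4,fy=4,interpolation=cv2.INTER_CUBIC))
cv2.imwrite("pics/pre.png",np.hstack(o))
E
```

```text
t: 3.1
tool_pos: [0.5251, -0.2366, 0.3264]
orientation: [3.117, 0.381, 0.004]
force: [1.0, 0.5, 0.1]
opening: 0.093
gripper_force: 0.0
t 3.1 grasp [ 0.5255 -0.2368  0.1594] shift cm [-0.07  0.12 -4.24] spin -0.0005 F [1.  0.5 0.1] open 0.09296571215920955 0.0 q6 0.8153313581414331
```

View pics/pre.png

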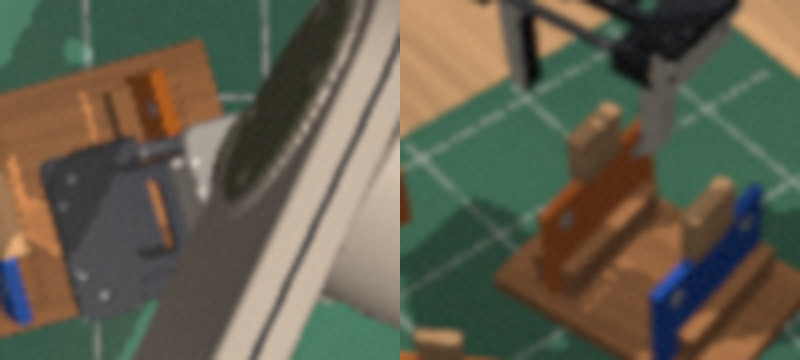

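The crop shows the fingers on either side of the grip and clear of the blue board. I'll go down and close.

```bash
python3 -m handwheel '[[-0.05,0.1,-1.5,0,0],[0,0,-1.5,0,0],[0,0,-1.2,0,0],[0,0,0,0,0],[0,0,0,0,0.5],[0,0,0,0,0.7],[0,0,0,0,0.85],[0,0,0,0,1],[0,0,0,0,1],[0,0,0,0,1]]' 50
python3 g.py .5248 -.2356 .117 13.9
```

```text
t: 4.45
tool_pos: [0.524, -0.2354, 0.2827]
orientation: [3.118, 0.381, -0.0]
force: [-0.2, -0.2, -0.1]
opening: 0.0375
gripper_force: 0.0
t 4.45 grasp [ 0.524  -0.2354  0.1157] shift cm [ 0.08 -0.02  0.13] spin -0.0003 F [-0.2 -0.2 -0.1] open 0.03748607602615011 0.0 q6 0.8164242948294579
```

```bash
python3 -m handwheel '[[0,0,0,0,1],[0,0,0,0,1],[0,0,0,0,1],[0,0,0,0,1],[0,0,0,0,1],[0,0,0,0,1]]' 50
python3 g.py .5248 -.2356 .117 13.9
```

```text
t: 5.2
tool_pos: [0.524, -0.2354, 0.2827]
orientation: [-3.118, -0.38, 0.0]
force: [0.1, 0.9, 0.2]
opening: 0.0136
gripper_force: 50.0
t 5.2 grasp [ 0.524  -0.2354  0.1157] shift cm [ 0.08 -0.02  0.13] spin -0.0002 F [0.1 0.9 0.2] open 0.013591537726038173 49.99736487865448 q6 0.8164377918193965
```

```bash
python3 -m handwheel '[[0,0,0.7,0,1],[0,0,1.3,0,1],[0,0,2,0,1],[0,0,2.5,0,1],[0,0,2.5,0,1],[0,0,2.5,0,1],[0,0,1.7,0,1],[0,0,0.8,0,1],[0,0,0,0,1]]'
python3 -m handwheel '[[-0.1,2,0,0,1],[-0.2,4,0,0,1],[-0.3,5,0,-0.03,1],[-0.3,5,0,-0.03,1],[-0.3,5,0,-0.028,1],[-0.3,5,0,0,1],[-0.2,5,0,0,1],[-0.2,4.5,0,0,1],[-0.2,3,0,0,1],[-0.1,2,0,0,1]]'
python3 -m handwheel '[[-0.1,1.3,0,0,1],[0,0,0,0,1],[0,0,0,0,1],[0,0,0,0,1]]'
python3 g.py .5016 .1827 .185 8.85
python3 - <<'E'
from h import *
o=[]
for n,(x,y) in(("top",(240,230)),("scene",(410,220))):
    im=read_camera(n)[:,:,::-1];cv2.imwrite(f"pics/{n}1.png",im);o.append(cv2.resize(im[y-60:y+60,x-65:x+65],None,fx=3,fy=3,interpolation=cv2.INTER_CUBIC))
cv2.imwrite("pics/over.png",np.hstack(o))
E
```

```text
t: 6.32
tool_pos: [0.524, -0.2355, 0.4232]
orientation: [3.118, 0.38, 0.001]
force: [-0.1, 0.1, -3.0]
opening: 0.0137
gripper_force: 50.0
t: 7.58
tool_pos: [0.5007, 0.1719, 0.4215]
orientation: [-3.132, -0.246, 0.004]
force: [0.9, 0.5, -2.3]
opening: 0.0136
gripper_force: 50.0
t: 8.07
tool_pos: [0.5011, 0.1818, 0.4227]
orientation: [3.132, 0.241, -0.0]
force: [-0.1, 1.0, -1.5]
opening: 0.0139
gripper_force: 50.0
t 8.075 grasp [0.5011 0.1818 0.2557] shift cm [ 0.05  0.09 -7.07] spin 0.0007 F [-0.1  1.  -1.5] open 0.013895390666144326 49.99635994434357 q6 1.669031606752875
```

View pics/over.png

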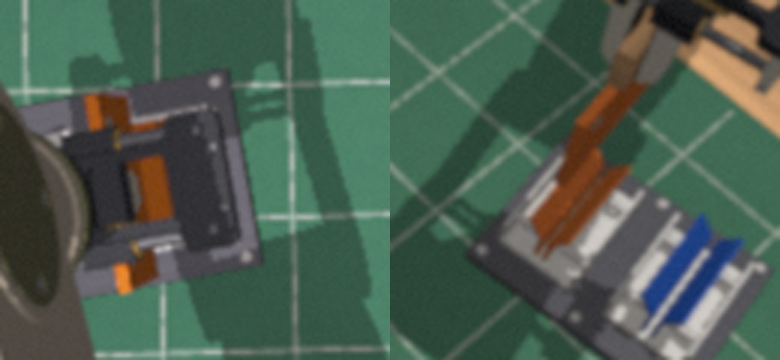

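The board hangs upright and parallel over the orange jaws. I'll lower it to the mouth, then push.

```bash
python3 -m handwheel '[[0.05,0.1,-1,0,1],[0,0,-2,0,1],[0,0,-2,0,1],[0,0,-2,0,1],[0,0,-1,0,1],[0,0,-0.5,0,1],[0,0,0,0,1],[0,0,0,0,1]]' 60
python3 g.py .5016 .1827 .1187 8.85
python3 - <<'E'
from h import *
o=[]
for n,(x,y) in(("top",(240,230)),("scene",(410,220))):
    im=read_camera(n)[:,:,::-1];o.append(cv2.resize(im[y-60:y+60,x-65:x+65],None,fx=3,fy=3,interpolation=cv2.INTER_CUBIC))
cv2.imwrite("pics/over2.png",np.hstack(o))
E
```

```text
t: 9.18
tool_pos: [0.5018, 0.1836, 0.3386]
orientation: [-3.132, -0.243, -0.002]
force: [0.6, -0.6, -1.4]
opening: 0.0133
gripper_force: 60.0
t 9.175 grasp [0.502  0.1837 0.1716] shift cm [-0.04 -0.1  -5.29] spin -0.0004 F [ 0.6 -0.6 -1.4] open 0.01333281991744508 59.996209144592285 q6 1.6708502973690402
```

View pics/over2.png

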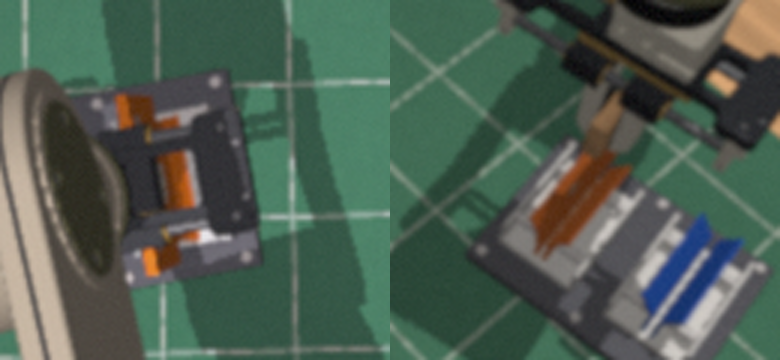

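The board is at the mouth and in line with the jaws, so I'll push in small steps.

```bash
python3 -m handwheel '[[-0.05,-0.1,-0.6,0,1],[0,0,-0.6,0,1],[0,0,-0.6,0,1],[0,0,-0.5,0,1],[0,0,0,0,1]]'
python3 g.py .5016 .1827 .1187 8.85
python3 -m handwheel '[[0,0,-0.5,0,1],[0,0,-0.5,0,1],[0,0,-0.5,0,1],[0,0,-0.5,0,1],[0,0,0,0,1]]'
python3 g.py .5016 .1827 .1187 8.85
```

```text
t: 9.9
tool_pos: [0.5012, 0.1826, 0.3146]
orientation: [-3.132, -0.243, -0.001]
force: [1.4, 0.7, -2.8]
opening: 0.0134
gripper_force: 60.0
t 9.9 grasp [0.5013 0.1826 0.1476] shift cm [ 0.03  0.01 -2.89] spin -0.0004 F [ 1.4  0.7 -2.8] open 0.013370626338673298 59.99601066112518 q6 1.6692622634395515
t: 10.52
tool_pos: [0.5007, 0.1825, 0.2937]
orientation: [3.132, 0.243, -0.002]
force: [1.8, 1.0, -4.7]
opening: 0.0135
gripper_force: 60.0
t 10.525 grasp [0.5005 0.1824 0.1267] shift cm [ 0.11  0.03 -0.8 ] spin -0.0003 F [ 1.8  1.  -4.7] open 0.013501409663578347 59.995354413986206 q6 1.669249733962427
```

```bash
python3 -m handwheel '[[0,0,-0.4,0,1],[0,0,-0.3,0,1],[0,0,0,0,1],[0,0,0,0,1]]'
python3 g.py .5016 .1827 .1187 8.85
python3 - <<'E'
from h import *
im=read_camera("scene")[:,:,::-1]
cv2.imwrite("pics/in.png",cv2.resize(im[155:285,345:475],None,fx=4,fy=4,interpolation=cv2.INTER_CUBIC))
E
```

```text
t: 11.02
tool_pos: [0.5009, 0.1825, 0.2874]
orientation: [3.132, 0.243, -0.001]
force: [2.2, 0.4, -4.1]
opening: 0.0136
gripper_force: 60.0
t 11.025 grasp [0.5008 0.1825 0.1204] shift cm [ 0.08  0.02 -0.17] spin -0.0003 F [ 2.2  0.4 -4.1] open 0.013562631240393768 59.99553143978119 q6 1.669248611357356
```

View pics/in.png

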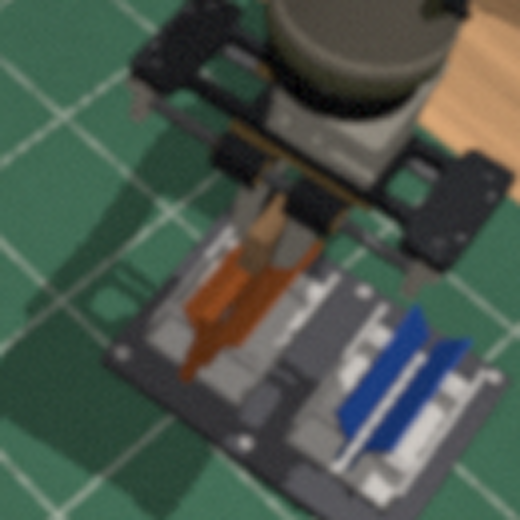

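The board is in the slot between the orange jaws, with its end showing at about (190,375) in the crop. I'll press until the floor pushes back.

```bash
for i in 1; do python3 -m handwheel '[[0,0,-0.1,0,1],[0,0,-0.1,0,1],[0,0,0,0,1]]'; done; python3 g.py .5016 .1827 .1187 8.85
python3 -m handwheel '[[0,0,-0.1,0,1],[0,0,0,0,1],[0,0,0,0,1]]'; python3 g.py .5016 .1827 .1187 8.85
```

```text
t: 11.45
tool_pos: [0.501, 0.1826, 0.2859]
orientation: [-3.132, -0.243, -0.0]
force: [0.2, 0.5, -0.1]
opening: 0.0138
gripper_force: 60.0
t 11.45 grasp [0.5011 0.1826 0.1189] shift cm [ 0.05  0.01 -0.02] spin -0.0003 F [ 0.2  0.5 -0.1] open 0.01380076101023855 59.99724626541138 q6 1.6692743002372845
t: 11.82
tool_pos: [0.5011, 0.1826, 0.2857]
orientation: [-3.132, -0.243, -0.001]
force: [-2.1, -0.4, 7.4]
opening: 0.0138
gripper_force: 60.0
t 11.825 grasp [0.5012 0.1826 0.1187] shift cm [0.04 0.01 0.  ] spin -0.0004 F [-2.1 -0.4  7.4] open 0.013751473497428874 59.9998015165329 q6 1.669251544827815
```

```bash
python3 -m handwheel '[[0,0,-0.1,0,1],[0,0,-0.1,0,1],[0,0,0,0,1]]'; python3 g.py .5016 .1827 .1187 8.85
```

```text
t: 12.2
tool_pos: [0.5012, 0.1827, 0.2857]
orientation: [-3.132, -0.243, -0.001]
force: [-11.5, -3.0, 23.0]
opening: 0.0136
gripper_force: 60.0
t 12.2 grasp [0.5013 0.1827 0.1187] shift cm [0.03 0.   0.  ] spin -0.0005 F [-11.5  -3.   23. ] open 0.013583366997536 60.00614404678345 q6 1.6692528428532982
```

It has hit a hard stop exactly at floor height (23 N with no further travel). I'll unload, release and lift away.

```bash
python3 -m handwheel '[[0,0,0.2,0,1],[0,0,0.05,0,1],[0,0,0,0,0.6],[0,0,0,0,0],[0,0,0,0,0],[0,0,0,0,0],[0,0,0,0,0],[0,0,0,0,0]]'
python3 -m handwheel '[[0,0,0,0,0],[0,0,1,0,0],[0,0,2,0,0],[0,0,3,0,0],[0,0,4,0,0],[-1,3,4,0,0],[-1,5,1,0,0],[-1,5,0,0,0],[-1,5,0,0,0],[-1,4,0,0,0]]'
python3 -m handwheel '[[-1,5,0,0,0],[-1,4,0,0,0],[0,0,0,0,0],[0,0,0,0,0]]'
python3 - <<'E'
from h import *
o=[]
for n,(x,y) in(("top",(240,230)),("scene",(410,230))):
    im=read_camera(n)[:,:,::-1];cv2.imwrite(f"pics/{n}2.png",im);o.append(cv2.resize(im[y-60:y+60,x-65:x+65],None,fx=3,fy=3,interpolation=cv2.INTER_CUBIC))
    if n=="top":
        p,m=rect(im,(210,190,260,270),(8,60,170),(22,136,255));print(p.round(1).tolist(),*info("top",p,.136))
    else: o.append(cv2.resize(im[95:190,255:355],(0,0),fx=3,fy=3)[:360,:])
h=max(a.shape[0] for a in o);o=[cv2.copyMakeBorder(a,0,h-a.shape[0],0,0,0) for a in o]
o=np.hstack(o);cv2.imwrite("pics/end.png",cv2.resize(o,None,fx=.74,fy=.74))
p=(.5013,.1827);th=np.radians(8.85)
for z in (.018,.021,.025): print([proj("scene",(p[0]+a*np.cos(th),p[1]+a*np.sin(th),z+.118)).tolist() for a in(-.022,.022)])
E
```

```text
t: 13.2
tool_pos: [0.501, 0.1825, 0.2852]
orientation: [-3.132, -0.243, -0.0]
force: [-0.5, -0.4, 0.3]
opening: 0.0689
gripper_force: 0.0
t: 14.45
tool_pos: [0.4502, 0.4044, 0.4361]
orientation: [-3.131, -0.244, -0.001]
force: [0.3, -0.2, -0.2]
opening: 0.0929
gripper_force: 0.0
t: 14.95
tool_pos: [0.431, 0.4923, 0.4356]
orientation: [3.132, 0.243, 0.0]
force: [0.8, -1.0, -0.2]
opening: 0.0928
gripper_force: 0.0
[[217.4, 221.3], [223.6, 220.2], [227.5, 241.9], [221.2, 243.1]] [0.5015 0.1823 0.136 ] [0.0127 0.0439] 8.75
[[419.7, 202.1], [408.8, 215.0]]
[[420.0, 201.4], [409.1, 214.3]]
[[420.4, 200.4], [409.5, 213.4]]
```

View pics/end.png

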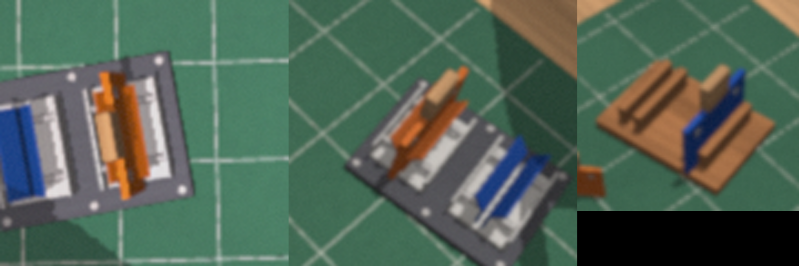

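The orange board stands upright and centred in the orange clip. Its grip centre measures (0.5015, 0.1823) at 8.75°, and the blue board is still in the stand.

```bash
python3 -c "
from plant import job
print(job.close_job())"
```

```text
the job is handed in; nothing more can be done
None
```

The orange board is in the orange clip, pushed to a hard stop at floor height, upright and centred, then released; the blue board was not touched, and the job was handed in at about 15 s.

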